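Refit the filter insert and offer up the cover

ROBOT

A 6-joint arm with a two-finger parallel gripper is mounted at the origin on the work surface. World frame = base frame: x ahead of the robot, y to its left, z up, the work surface at z = 0. Lengths are in m, angles in rad, forces in N, time in s.
With the tool pointing down it reaches from about 0.35 to 0.975 m from the base axis. Payload 4.9 kg.
Tool frame: the origin (TCP) lies at the very end of the fingers, on their centre line; the grasp point (between the pads) lies bot.hold_point_z behind it (bot.hold_point_z is the distance from the TCP to the grasp point, in m); z points along the fingers, y is the direction in which the jaws open and shut (so a half turn about z gives the same grasp; the last joint's range is limited). The gripper opens to 85 mm and grips with 20 to 120 N. Pads are 22 mm wide; open, the fingers measure 114 mm over their backs; the gripper's body (76 mm by 85 mm) begins 54 mm behind the grasp point. The pads swing forward as they close: fully open they stand 13 mm farther back than shut.
Start: joints at [-1.279, 0.053, 1.613, -0, 1.476, -0.119], TCP at [0.25, -0.573, 0.231] pointing down, gripper open.
Joint ranges: [-3.01, 3.01], [-1.01, 2.22], [0.06, 2.58], [-1.02, 4.17], [0.09, 2.62], [-3.14, 3.14]. Speed limits (rad/s): [2.57, 2.57, 3.14, 3.14, 3.14, 3.14].

INTERFACE

Orientations are given as [roll, pitch, yaw] about the fixed x, y, z axes, in that order (R = Rz(yaw) Ry(pitch) Rx(roll)).
In Python, from cell import bot, viewer, finish_job gives the robot as it stands.
- The arm moves only by the tool servo_tool, never from a script. Its argument "motion" is a list of rows, each a list of 7 numbers: the turn, a rotation vector about the world's x, y, z in degrees, then the shift along the world's x, y, z in mm, then the finger opening in mm, from 0 to 85.4. A call has 1 to 10 rows; each row is the pose to reach, as a shift and turn from the pose commanded when the call began; what a row does not reach only later rows make up. A row lasts 1/10 s, in which the tool goes at most 50 mm and 8.59 degrees, less where a joint would pass 70% of its speed; a pose out of reach is approached as far as the arm can. A call with a gripper value outside its range is refused whole. The fingers move at their own pace and stop on an object; "squeeze" is the grip in N (left out, the last holds). Time passes only in rows, so rows that repeat a pose let the fingers close. It gives the time, the measured TCP pose, the force and the opening at its end, in the units of the state.
- bot.sense(): the state, without advancing time (a new reading comes with each control period).
- viewer.get_image(name): name is "scene" or "side" or "wrist"; returns the picture (400x640x3 uint8, blue, green, red); there is no depth.
- viewer.calibration(name): a dict with "fovy" (degrees; the focal length in pixels is half the picture's height over the tangent of half this angle, whatever the lens; pixels are square), "cx", "cy" (the principal point, pixels), "T" (4x4, takes a point from camera to world coordinates). Camera axes: x right, y up, looking along -z (the intrinsics and any distortion apply to the point x, -y, -z); pixel columns grow to the right and rows downward; lengths in m; the calibration is good to about 2 mm. The wrist camera is an equidistant fisheye: a pixel r from the principal point sees the ray r / f radians off the axis. A picture is of the moment at which its call begins: read the wrist's pose just before it. calibration takes no time and is no camera call; for the wrist camera it gives the pose at the moment of the call.
- finish_job(): hands the job in, once; it reports no verdict.
The state is a dict: "clock": time; "q": joint angles; "dq": joint speeds; "joint_efforts": joint torques, N m; "tool_pos": TCP position; "eef_rot": TCP orientation; "contact_force": force on the tool from outside, world axes, zero at the start; "torque": the same for the moment, N m; "finger_gap": finger opening in m.
Only numpy, scipy, OpenCV 4.12 (cv2) and the standard library are available. Lean on these libraries where they do the work, as an engineer would, in place of code of your own. Each camera call takes 0.05 s, during which the arm holds its last target. There are 200 camera calls.

TASK

Put the copper filter insert into the pocket of the T-shaped aluminium filter block and press it down so that it sits flush with the block's top. Then pick up the steel cover plate by its brass stub and hold it level, hovering about 15 mm above the block without touching it, tongue over tongue, so that each threaded hole is seen whole through the cover's hole above it, ready for the bolts. Finish while still holding the cover there, and leave the other things on the bench where they are.

Things in the scene. Friction and masses are not known exactly. Their poses are not given: they have to be found in the camera images.
- block: aluminium filter block fixed to the bench, T-shaped seen from above, 36 mm high: a main part 74 (own x) by 100 (own y) mm, with a tongue 36 by 36 mm joined to its +x side, reaching to x = 73. Origin: centre of the underside of the main part. z up. Top face at z = 36; it has a rectangular pocket, closed below, at the centre of the main part, and three threaded holes (dark discs of 8 mm with a steel rim). A brass port sticks out of its +y side (look only).
- pocket (a point): centre of the pocket's mouth, level with the block's top face; pocket 37 (x) by 53 (y) mm and 18 mm deep; axes as the block's
- insert_center (a point): centre (half-way up) of the loose filter insert, a copper-coloured rectangular piece 34 (x) by 50 (y) by 18 (z) mm, 150 g nominal, with small dark dots on its top, lying flat on the bench at the start; z up. It fits the pocket with 1.5 mm to spare on each side, either way round, long side along the block's y; when it sits on the pocket's floor its top is level with the block's top.
- cover_grip (a point): centre of the square brass stub (22 by 22 mm, 30 mm high) that stands on the middle of the cover's main part: the place to grip; 21 mm above the cover's underside; axes as the cover's, z up. The cover is a loose T-shaped steel plate 6 mm thick of the same outline as the block (main part 74 by 100 mm centred under the stub, tongue on +x reaching to x = 73), 300 g nominal, with three 16 mm through holes; it lies flat on the bench, stub up, at the start.
- block_hole0 (a point): threaded hole 0 of the block, 8 mm wide, at the level of its top face, at x = -18, y = +36 mm from the pocket's centre in the block's axes
- cover_hole0 (a point): through hole 0 of the cover, 16 mm wide, at the level of its underside, at x = -18, y = +36 mm from the stub in the cover's axes; belongs over block_hole0
- block_hole1 (a point): threaded hole 1 of the block, 8 mm wide, at the level of its top face, at x = -18, y = -36 mm from the pocket's centre in the block's axes
- cover_hole1 (a point): through hole 1 of the cover, 16 mm wide, at the level of its underside, at x = -18, y = -36 mm from the stub in the cover's axes; belongs over block_hole1
- block_hole2 (a point): threaded hole 2 of the block, 8 mm wide, at the level of its top face, on the tongue, at x = 55, y = 0 mm from the pocket's centre in the block's axes
- cover_hole2 (a point): through hole 2 of the cover, 16 mm wide, at the level of its underside, on the tongue, at x = 55, y = 0 mm from the stub in the cover's axes; belongs over block_hole2
- screwdriver: bystander: screwdriver with black handle lying on the bench
- spanner: bystander: steel spanner lying on the bench
- bottle: bystander: white plastic bottle, 48 diameter, 110 high, origin under its centre
- jar: bystander: amber glass jar, 64 diameter, 75 high, origin under its centre
- ring: bystander: steel ring lying flat, 72 outer diameter, 12 high
- cup: bystander: open grey cup, 70 diameter, 50 high, origin under its centre
- bolt0: bystander: small bolt standing on its head (17 diameter, 29 high in all) beside the tongue of the block
- bolt1: bystander: the second such bolt, on the other side of the tongue
Mind the look-alikes: they are no part of the job. What is shaped like the part that bears cover_grip but red is not meant.

How it is judged:
By the outcome, as a careful person would: the job done as asked, in the order asked, and still so for the second after the job is handed in, while the arm keeps its last pose, push and grip.
It also fails if it takes over 72 s, if anything falls off the work surface, if the arm or the gripper's body presses on something with over 40 N, if the wrist force passes 120 N, or if a joint passes its speed limit or range.

## Working session

There is one attempt and no reset: what is moved stays moved. The work goes in short steps, Python scripts to look and compute and a tool call to move; the robot and the scene stay as the last step left them, time stands still between calls to the robot, and variables do not carry over. Pictures are saved under pics/ and viewed, about 8 in all and at most 12, crops included, and the job is handed in when it is done.

Besides the shell and the picture viewer there is one more tool, called after "Emit:" as a command line: name --pt "numbers of a row" for each row, then --argument value for the rest. servo_tool: Moves the arm, as the interface text tells. Its arguments: {"type":"object","properties":{"motion":{"type":"array","items":{"type":"array","items":{"type":"number"}}},"squeeze":{"type":"number"}},"required":["motion"]}

```bash
mkdir -p pics; ls
cat > h.py <<'E'
import numpy as np, cv2
from cell import bot, viewer
def snap(n,f):
    c=viewer.calibration(n); im=viewer.get_image(n); cv2.imwrite(f'pics/{f}.png',im); np.save(f'pics/{f}.npy',c,allow_pickle=True); return im,c
def load(f): return cv2.imread(f'pics/{f}.png'), np.load(f'pics/{f}.npy',allow_pickle=True).item()
def foc(c): return 200/np.tan(np.radians(c['fovy'])/2)
def ray(c,u,v,fish=False):
    f=foc(c); x=(u-c['cx'])/f; y=(v-c['cy'])/f
    if fish:
        r=np.hypot(x,y); s=np.sin(r)/max(r,1e-9); d=np.array([x*s,-y*s,-np.cos(r)])
    else: d=np.array([x,-y,-1.])
    T=np.array(c['T']); return T[:3,3],T[:3,:3]@d
def at(c,u,v,z,fish=False):
    o,d=ray(c,u,v,fish); return o+d*(z-o[2])/d[2]
def proj(c,P,fish=False):
    T=np.array(c['T']); p=T[:3,:3].T@(np.array(P)-T[:3,3]); x,y,z=p[0],-p[1],-p[2]; f=foc(c)
    if fish:
        r=np.hypot(x,y); k=np.arctan2(r,z)/max(r,1e-9)
    else: k=1/z
    return np.array([c['cx']+f*k*x,c['cy']+f*k*y])
E
python3 - <<'E'
from h import *
s=bot.sense(); print(s, bot.hold_point_z)
for n in ['scene','side','wrist']:
    im,c=snap(n,n+'0'); print(n,{k:(np.round(v,3).tolist() if not isinstance(v,str) else v) for k,v in c.items()})
E
```

```text
pics
{'clock': 0.0, 'q': array([-1.27900141e+00,  5.33807781e-02,  1.61431276e+00, -8.40876128e-06,
        1.47599474e+00, -1.18987010e-01]), 'dq': array([ 1.61030504e-05, -1.29653340e-04, -1.20902036e-04,  2.25188758e-03,
       -8.03516642e-04, -5.22303245e-04]), 'joint_efforts': array([-3.83796180e-05, -3.93683195e+01, -3.70177531e+01,  5.71573295e-06,
        7.21707882e-03, -2.26603436e-05]), 'tool_pos': array([ 0.24940206, -0.57239527,  0.23003699]), 'eef_rot': array([-3.13951086e+00, -2.40452984e-04,  4.10782482e-01]), 'contact_force': array([ 0.55497099,  0.28294374, -0.09907342]), 'torque': array([ 0.02069074, -0.00572613, -0.00583688]), 'finger_gap': 0.08549409147897101} 0.0187
scene {'fovy': 42.442, 'cx': 327.691, 'cy': 195.883, 'T': [[-0.871, -0.416, 0.26, 0.982], [0.49, -0.723, 0.487, 0.82], [-0.015, 0.552, 0.834, 1.442], [0.0, 0.0, 0.0, 1.0]]}
side {'fovy': 57.769, 'cx': 321.756, 'cy': 194.099, 'T': [[0.978, 0.161, -0.135, 0.415], [-0.21, 0.754, -0.622, -0.553], [0.002, 0.636, 0.771, 0.768], [0.0, 0.0, 0.0, 1.0]]}
wrist {'fovy': 65.706, 'cx': 323.705, 'cy': 199.5, 'T': [[0.399, 0.871, 0.287, 0.323], [-0.917, 0.38, 0.124, -0.542], [-0.001, -0.313, 0.95, 0.374], [0.0, 0.0, 0.0, 1.0]]}
```

View pics/scene0.png

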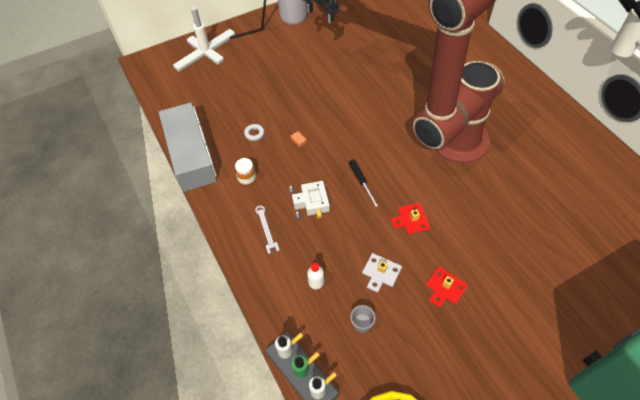

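View pics/wrist0.png

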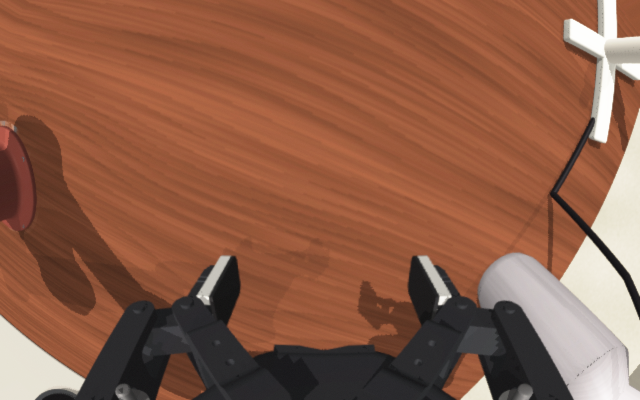

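The scene shows the insert near (299,138), the block (314,197) with its tongue to the left, and the steel cover (381,270). The red decoys are at (411,217) and (447,287). The wrist sees only bare bench.

View pics/side0.png

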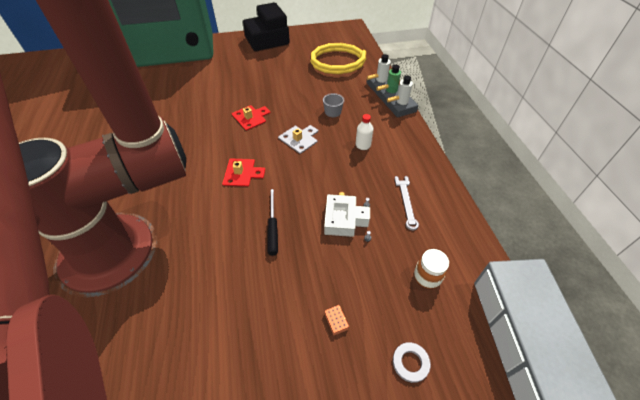

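Run:
```python
from h import *
im,c=load('scene0')
for n,u,v,z in [('insert',299,138,.012),('block',315,196,.036),('port',319,213,.02),('tongue',297,201,.036),('stub',382,267,.03),('cov tongue',374,286,.006),('jar',245,172,.04),('ring',254,132,.01),('screwdr',352,165,.01),('screwdrtip',377,205,0),('bottle',316,276,.05),('cup',363,318,.03),('red',414,214,.03),('red2',448,281,.03),('box',213,180,0)]:
    print(n,np.round(at(c,u,v,z),3))
```

```text
insert [ 0.504 -0.284  0.012]
block [ 0.58  -0.021  0.036]
port [0.596 0.034 0.02 ]
tongue [ 0.641 -0.033  0.036]
stub [0.526 0.301 0.03 ]
cov tongue [0.573 0.333 0.006]
jar [ 0.74  -0.222  0.04 ]
ring [ 0.632 -0.393  0.01 ]
screwdr [ 0.4   -0.086  0.01 ]
screwdrtip [0.409 0.092 0.   ]
bottle [0.717 0.237 0.05 ]
cup [0.659 0.408 0.03 ]
red [0.337 0.195 0.03 ]
red2 [0.382 0.436 0.03 ]
box [ 0.843 -0.275  0.   ]
```

The side view shows the insert at (337,320), block (341,214), bolts beside its tongue at (367,203) and (368,236), and cover (298,138). I'll move above the insert.

Emit:
servo_tool --pt "0 0 0 30 34 0 85" --pt "0 0 0 60 68 0 85" --pt "0 0 0 90 102 0 85" --pt "0 0 0 120 136 0 85" --pt "0 0 0 150 170 0 85" --pt "0 0 0 180 204 0 85" --pt "0 0 0 210 238 0 85" --pt "0 0 0 235 270 0 85" --pt "0 0 0 255 288 0 85" --pt "0 0 0 255 288 0 85"

```text
clock: 1.15
tool_pos: [0.5062, -0.2824, 0.2309]
eef_rot: [-3.141, -0.0, 0.415]
contact_force: [-0.1, -0.1, -0.3]
finger_gap: 0.0848
```

Run:
```python
from h import *
s=bot.sense(); print(s['clock'],s['tool_pos'],s['eef_rot'])
im,c=snap('wrist','w1')
hsv=cv2.cvtColor(im,cv2.COLOR_BGR2HSV)
cv2.imwrite('pics/w1.png',im)
```

```text
1.15 [ 0.50620401 -0.28243702  0.23093348] [-3.14074617e+00 -4.12015131e-04  4.15213335e-01]
```

View pics/w1.png

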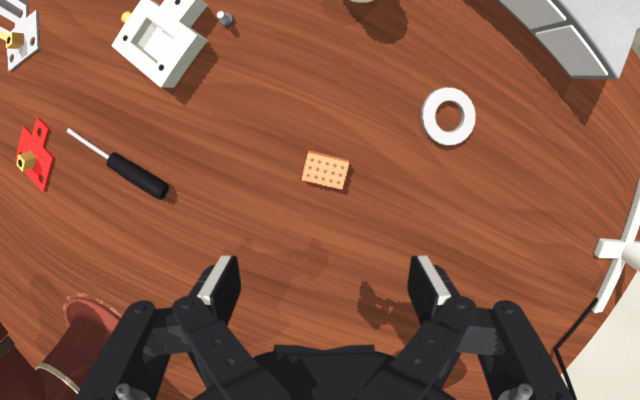

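The wrist view shows the insert at (326,170), the block at (160,40), and the jaws either side. I'll fit the insert's top rectangle.

```bash
cat >> h.py <<'E'
def rect(c,m,z,fish=True):
    cs,_=cv2.findContours(m,cv2.RETR_EXTERNAL,cv2.CHAIN_APPROX_NONE); k=max(cs,key=cv2.contourArea)[:,0]
    P=np.array([at(c,u,v,z,fish)[:2]*1000 for u,v in k],np.float32)
    return k,cv2.minAreaRect(P),cv2.boxPoints(cv2.minAreaRect(P))
E
python3 - <<'E'
from h import *
im,c=load('w1')
sub=im[150:190,300:352]; hsv=cv2.cvtColor(im,cv2.COLOR_BGR2HSV)
print(im[170,330],im[155,320],im[186,330],im[175,306], im[200,330],im[172,345])
for thr in (190,215):
    m=np.zeros(im.shape[:2],np.uint8); m[140:205,290:365]=((im[140:205,290:365,2]>thr)*255).astype(np.uint8)
    m=cv2.morphologyEx(m,cv2.MORPH_CLOSE,np.ones((3,3)))
    k,r,b=rect(c,m,.018); print(thr,k.min(0),k.max(0),r,b)
E
```

```text
[144 205 254] [102 152 240] [106 158 242] [137 176 243] [ 58  87 152] [144 207 254]
190 [302 151] [348 188] ((505.8410339355469, -284.82147216796875), (36.96982192993164, 51.33403778076172), 10.571640968322754) [[ 482.9609  -262.98145]
 [ 492.37888 -313.44415]
 [ 528.7212  -306.6615 ]
 [ 519.3032  -256.1988 ]]
215 [302 151] [348 188] ((505.50494384765625, -284.875732421875), (36.00864791870117, 50.70718765258789), 9.84048080444336) [[ 483.43243 -262.97217]
 [ 492.09857 -312.93335]
 [ 527.57745 -306.7793 ]
 [ 518.9113  -256.8181 ]]
```

Emit:
servo_tool --pt "0 0 -4 0 0 -20 85" --pt "0 0 -8 -1 -2 -50 85" --pt "0 0 -12 -1 -2 -80 85" --pt "0 0 -13.6 -1 -2 -110 85" --pt "0 0 -13.6 -1 -2 -140 85" --pt "0 0 -13.6 -1 -2.5 -170 85" --pt "0 0 -13.6 -1 -2.5 -195 85" --pt "0 0 -13.6 -1 -2.5 -215 85" --pt "0 0 -13.6 -1 -2.5 -224 85" --pt "0 0 -13.6 -1 -2.5 -224 85"

```text
clock: 2.2
tool_pos: [0.5019, -0.2875, 0.0057]
eef_rot: [-3.139, 0.002, 0.172]
contact_force: [0.2, -0.2, -1.0]
finger_gap: 0.085
```

Run:
```python
from h import *
s=bot.sense(); print(s['clock'],s['tool_pos'],s['eef_rot'],s['contact_force'])
im,c=snap('wrist','w2')
```

```text
2.2 [ 0.50194908 -0.28747226  0.00571004] [-3.13926716e+00  2.44948130e-03  1.72218335e-01] [ 0.24303414 -0.23641426 -0.96320412]
```

View pics/w2.png

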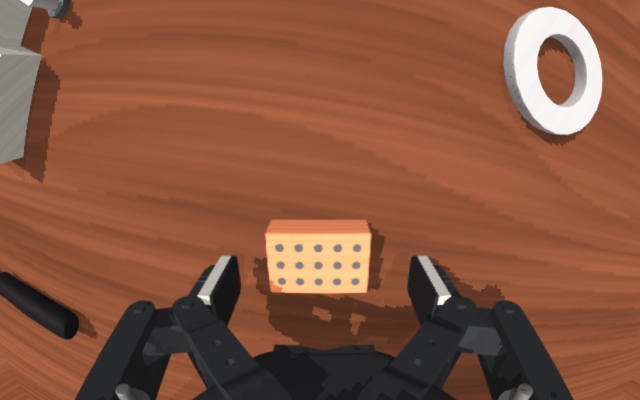

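The insert's top spans (265–371, 235–293), squarely between the jaws. I'll measure it at close range.

Run:
```python
from h import *
im,c=load('w2')
m=np.zeros(im.shape[:2],np.uint8); m[200:310,255:385]=((im[200:310,255:385,1]>165)*255).astype(np.uint8)
m=cv2.morphologyEx(m,cv2.MORPH_CLOSE,np.ones((11,11)))
k,r,b=rect(c,m,.018); print(k.min(0),k.max(0),r)
print(proj(c,[.5019,-.2875,.006],True))
```

```text
[266 233] [369 292] ((504.6279602050781, -284.8769226074219), (33.80167770385742, 49.66938781738281), 9.76501178741455)
[322.11232703 257.99553522]
```

Emit:
servo_tool --pt "0 0 0 3 2.5 0 85" --pt "0 0 0 3 2.5 0 70" --pt "0 0 0 3 2.5 0 60" --pt "0 0 0 3 2.5 0 50" --pt "0 0 0 3 2.5 0 46" --pt "0 0 0 3 2.5 0 44" --pt "0 0 0 3 2.5 0 44" --pt "0 0 0 3 2.5 0 44" --squeeze 50

```text
clock: 3.05
tool_pos: [0.5072, -0.2853, 0.0085]
eef_rot: [3.141, -0.001, 0.174]
contact_force: [-1.6, 1.6, 5.7]
finger_gap: 0.0484
```

Emit:
servo_tool --pt "0 0 0 0 0 20 44" --pt "0 0 0 0 0 50 44" --pt "0 0 0 0 10 85 44" --pt "0 0 0 8 40 110 44" --pt "0 0 0 18 75 120 44" --pt "0 0 0 28 110 120 44" --pt "0 0 0 38 145 120 44" --pt "0 0 0 45 170 120 44" --pt "0 0 0 45 180 120 44" --pt "0 0 0 45 180 120 44"

```text
clock: 4.05
tool_pos: [0.551, -0.1039, 0.1264]
eef_rot: [-3.141, 0.002, 0.176]
contact_force: [-0.6, -0.3, -1.9]
finger_gap: 0.0483
```

Run:
```python
from h import *
s=bot.sense(); print(s['clock'],s['tool_pos'],s['eef_rot'],s['contact_force'],s['finger_gap'])
im,c=snap('wrist','w3')
```

```text
4.05 [ 0.55095796 -0.10392428  0.12642469] [-3.14117766e+00  1.53397267e-03  1.75507847e-01] [-0.60176374 -0.26935361 -1.85452947] 0.04825254911882624
```

View pics/w3.png

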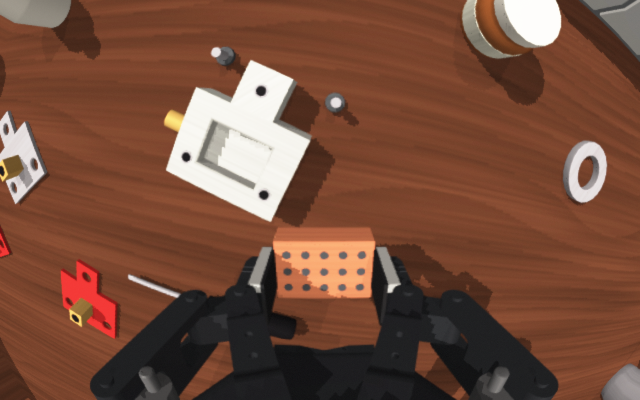

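The insert is held between the pads, with its top at about (324,268). The block is at (238,140), holes at (186,157), (264,195) and (261,91). The contact force while closing suggests the pad tips reached the bench. I need the tip height relative to the insert, so I'll check an enlarged crop and locate the block too.

Run:
```python
from h import *
im,c=load('w3'); im2,c2=snap('side','s3')
p=proj(c2,[.551,-.104,.126]).astype(int); print(p)
a=cv2.resize(im[215:315,235:415],(720,400),interpolation=cv2.INTER_CUBIC)
b=im2[max(0,p[1]-45):p[1]+25,p[0]-60:p[0]+60]; b=cv2.resize(b,(343,200),interpolation=cv2.INTER_CUBIC)
o=np.zeros((600,720,3),np.uint8); o[:400]=a; o[400:,:343]=b; cv2.imwrite('pics/m3.png',o)
m=np.zeros(im.shape[:2],np.uint8); m[215:310,268:382]=((im[215:310,268:382,2]>225)*255).astype(np.uint8)
for z in (.12,.126,.13,.136,.142): print(z,rect(c,cv2.morphologyEx(m,cv2.MORPH_CLOSE,np.ones((11,11))),z)[1])
P=[at(c,u,v,.036,True)[:2]*1000 for u,v in [(186,157),(264,195),(261,91)]]; print(np.round(P,1), [np.linalg.norm(P[i]-P[j]) for i,j in ((0,1),(1,2),(0,2))])
```

```text
[338 216]
0.12 ((539.4899291992188, -106.66250610351562), (36.96576690673828, 55.233272552490234), 9.840060234069824)
0.126 ((543.0963134765625, -106.02781677246094), (35.488746643066406, 53.02627944946289), 9.840127944946289)
0.13 ((545.5008544921875, -105.60466003417969), (34.5040283203125, 51.55498123168945), 9.840083122253418)
0.136 ((549.1072387695312, -104.96997833251953), (33.02692413330078, 49.347999572753906), 9.840088844299316)
0.142 ((552.713623046875, -104.33528137207031), (31.549938201904297, 47.141014099121094), 9.840105056762695)
[[569.9  13.1]
 [548.9 -56.5]
 [629.8 -43. ]] [np.float64(72.73446476577571), np.float64(81.99980883670372), np.float64(82.05508628107398)]
```

View pics/m3.png

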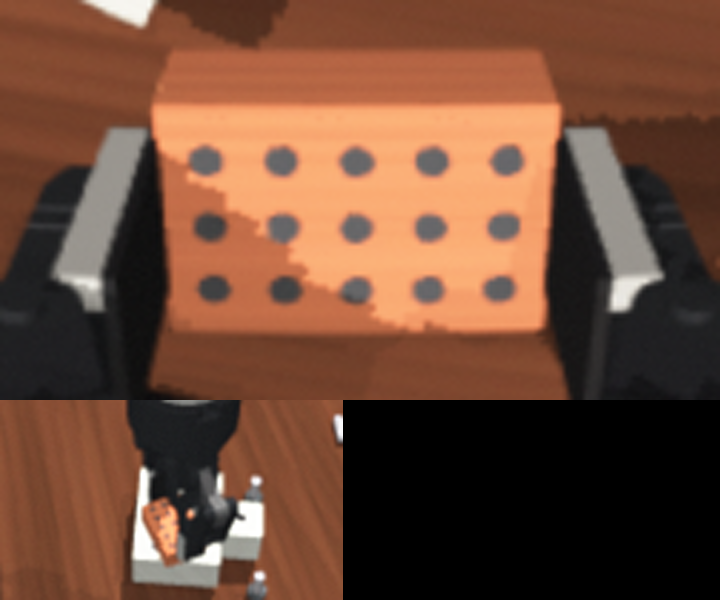

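Run:
```python
from h import *
im,c=load('w3')
e=np.array([np.cos(.1755),np.sin(.1755),0]); t=np.array([.55096,-.10392,.12642])
for n,u,v,X in [('padL tip',235+120/4,215+128/4,11),('padR tip',235+590/4,215+128/4,11),('padR top',235+640/4,215+280/4,11),('ins bottom front',323,215+50/4,17),('ins top front',323,215+104/4,17),('ins top back',323,215+330/4,-17)]:
    o,d=ray(c,u,v,True); k=(X/1000-(o-t)@e)/(d@e); print(n,np.round((o+k*d-t)*1000,1))
```

```text
padL tip [ 5.9 29.5  9.7]
padR tip [ 16.  -27.3   9.7]
padR top [ 15.9 -26.6  43.2]
ins bottom front [16.8  2.5 -1. ]
ins top front [16.8  2.5 14.7]
ins top back [-16.7  -3.4  12.5]
```

Pad tips sit about 13 mm above the insert's underside, which leaves enough protruding to start it in the pocket. Block estimate: pocket (576.6, -26.9), yaw -16.8°. Next I'll align the yaw and view the block from a better spot.

Emit:
servo_tool --pt "0 0 -4 -10 12 0 44" --pt "0 0 -8 -20 28 0 44" --pt "0 0 -12 -30 44 0 44" --pt "0 0 -16 -42 60 0 44" --pt "0 0 -20 -54 76 0 44" --pt "0 0 -24 -66 92 0 44" --pt "0 0 -26.6 -76 105 0 44" --pt "0 0 -26.6 -80 109 0 44" --pt "0 0 -26.6 -80 109 0 44" --pt "0 0 -26.6 -80 109 0 44"

```text
clock: 5.15
tool_pos: [0.472, 0.0031, 0.1275]
eef_rot: [3.141, -0.001, -0.291]
contact_force: [0.6, 0.8, -1.5]
finger_gap: 0.0483
```

Run:
```python
from h import *
s=bot.sense(); print(s['clock'],s['tool_pos'],s['eef_rot'],s['contact_force'],s['finger_gap'])
im,c=snap('wrist','w4')
```

```text
5.15 [0.4720188  0.00308616 0.12749094] [ 3.14129355e+00 -7.54882964e-04 -2.91235909e-01] [ 0.55435073  0.81898312 -1.50683989] 0.04831177571485225
```

View pics/w4.png

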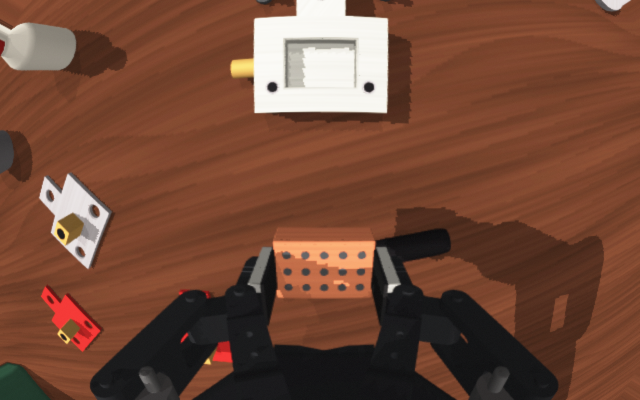

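The view shows the block square to the tool. Its holes are at (272,87) and (369,87), with the pocket at about (320,62).

```bash
cat >> h.py <<'E'
def dark(im,u,v,r=9,t=90):
    g=im.max(2)[v-r:v+r+1,u-r:u+r+1]; y,x=np.nonzero(g<t); return u-r+x.mean(),v-r+y.mean()
E
python3 - <<'E'
from h import *
im,c=load('w4'); a=dark(im,272,87); b=dark(im,369,87); print(a,b)
P0=at(c,*a,.036,True)[:2]*1000; P1=at(c,*b,.036,True)[:2]*1000
d=P0-P1; yaw=np.arctan2(d[1],d[0])-np.pi/2; e=np.array([np.cos(yaw),np.sin(yaw)])
print(P0,P1,np.linalg.norm(d),np.degrees(yaw),'pocket',(P0+P1)/2+18*e)
sub=im[228:300,270:380]
m=np.zeros(im.shape[:2],np.uint8); h=cv2.cvtColor(im,cv2.COLOR_BGR2HSV); R=(slice(239,300),slice(268,380))
m[R]=((im[R][...,2]>175)&(im[R][...,2].astype(int)-im[R][...,0]>60)).astype(np.uint8)*255
m=cv2.morphologyEx(m,cv2.MORPH_CLOSE,np.ones((13,13)))
k,r,bb=rect(c,m,.1365); print(k.min(0),k.max(0),r)
E
```

```text
(np.float64(271.87692307692305), np.float64(86.87692307692308)) (np.float64(368.6029411764706), np.float64(86.83823529411765))
[570.76307426  12.95740937] [549.7680439  -56.49646929] 72.55778773797836 -16.819403904182032 pocket [577.49554714 -26.97793775]
[273 240] [374 297] ((469.776611328125, 2.7974681854248047), (50.12781524658203, 33.672523498535156), 74.06613159179688)
```

Emit:
servo_tool --pt "0 0 0 15 -4 0 44" --pt "0 0 0 35 -10 0 44" --pt "0 0 0 55 -15 0 44" --pt "0 0 0 75 -21 0 44" --pt "0 0 0 95 -26 -10 44" --pt "0 0 0 107.5 -30 -30 44" --pt "0 0 0 107.5 -30 -55 44" --pt "0 0 0 107.5 -30 -70 44" --pt "0 0 0 107.5 -30 -73 44" --pt "0 0 0 107.5 -30 -73 44"

```text
clock: 6.2
tool_pos: [0.5787, -0.0262, 0.0538]
eef_rot: [3.141, 0.001, -0.291]
contact_force: [0.2, 0.3, -1.5]
finger_gap: 0.0482
```

Run:
```python
from h import *
s=bot.sense(); print(s['clock'],s['tool_pos'],s['eef_rot'],s['contact_force'],s['finger_gap'])
im,c=snap('wrist','w5'); cv2.imwrite('pics/w5c.png',cv2.resize(im[130:330,220:430],(630,600),interpolation=cv2.INTER_CUBIC))
```

```text
6.2 [ 0.57871797 -0.02616158  0.05381009] [ 3.14138907e+00  1.15893694e-03 -2.90990682e-01] [ 0.20272804  0.32790937 -1.46710534] 0.04820712783382667
```

View pics/w5c.png

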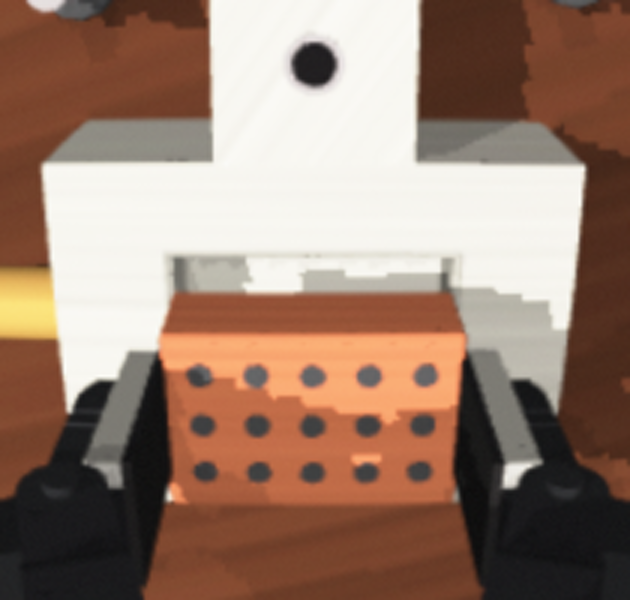

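The crop shows the pocket's front lip at row 255 (x 167–462), the insert's bottom front edge at row 294 (x 172–460), and tongue hole 2 at (314,65).

Run:
```python
from h import *
im,c=load('w5'); yaw=np.radians(-16.75); E=np.array([[np.cos(yaw),np.sin(yaw)],[-np.sin(yaw),np.cos(yaw)]])
t=np.array([578.7,-26.2])
px=lambda u,v:(220+u/3-.33,130+v/3-.33)
for n,u,v,z in [('hole2',314,65,36),('lipL',167,255,36),('lipR',462,255,36),('botL',172,294,45.5),('botR',460,294,45.5),('topL',163,335,63.5),('topR',466,335,63.5),('topbL',172,502,63.5),('topbR',456,502,63.5),('edgeL',43,163,36),('edgeR',585,163,36)]:
    P=at(c,*px(u,v),z/1000,True)[:2]*1000; print(n,np.round(E@(P-t),1))
a=dark(im,325,152); print(a,[(k,np.round(E@(at(c,*a,k,True)[:2]*1000-t),1)) for k in (.036,)])
```

```text
hole2 [53.6 -1.2]
lipL [17.9 26.3]
lipR [ 17.9 -29.1]
botL [14.  24.2]
botR [ 14.1 -27.6]
topL [14.6 23.1]
topR [ 14.6 -25.8]
topbL [-18.8  23.9]
topbR [-18.8 -26.6]
edgeL [35.9 48.9]
edgeR [ 36.  -51.6]
(np.float64(324.241610738255), np.float64(151.09395973154363)) [(0.036, array([53.7, -1.2]))]
```

Emit:
servo_tool --pt "0 0 0 1.4 -0.2 0 44" --pt "0 0 0 1.4 -0.2 -3 44" --pt "0 0 0 1.4 -0.2 -6 44" --pt "0 0 0 1.4 -0.2 -9 44" --pt "0 0 0 1.4 -0.2 -11 44" --pt "0 0 0 1.4 -0.2 -13 44" --pt "0 0 0 1.4 -0.2 -13 44"

```text
clock: 6.95
tool_pos: [0.5801, -0.0261, 0.0408]
eef_rot: [3.141, 0.001, -0.291]
contact_force: [-0.4, 0.2, -1.3]
finger_gap: 0.048
```

Emit:
servo_tool --pt "0 0 0 0 0 -2 44" --pt "0 0 0 0 0 -4 44" --pt "0 0 0 0 0 -5 44" --pt "0 0 0 0 0 -6 44" --pt "0 0 0 0 0 -6 44"

```text
clock: 7.45
tool_pos: [0.5804, -0.0261, 0.0351]
eef_rot: [3.142, 0.0, -0.291]
contact_force: [-0.1, 0.5, -2.7]
finger_gap: 0.0486
```

No resistance, so it is in the pocket. I'll release, raise, and look.

Emit:
servo_tool --pt "0 0 0 0 0 0 54" --pt "0 0 0 0 0 0 58" --pt "0 0 0 0 0 0 62" --pt "0 0 0 0 0 10 62" --pt "0 0 0 0 0 25 62" --pt "0 0 0 0 0 40 40" --pt "0 0 0 0 0 45 20" --pt "0 0 0 0 0 45 0" --pt "0 0 0 0 0 45 0" --pt "0 0 0 0 0 45 0"

```text
clock: 8.45
tool_pos: [0.5799, -0.0261, 0.0795]
eef_rot: [3.141, 0.001, -0.291]
contact_force: [0.4, 0.6, -0.2]
finger_gap: 0.0
```

Run:
```python
from h import *
s=bot.sense(); print(s['clock'],s['tool_pos'],s['contact_force'],s['finger_gap'])
im,c=snap('wrist','w6'); cv2.imwrite('pics/w6c.png',cv2.resize(im[130:330,220:430],(630,600),interpolation=cv2.INTER_CUBIC))
```

```text
8.45 [ 0.5798663  -0.02607936  0.07952982] [ 0.39603383  0.61341494 -0.23032656] 2.013784391610219e-05
```

View pics/w6c.png

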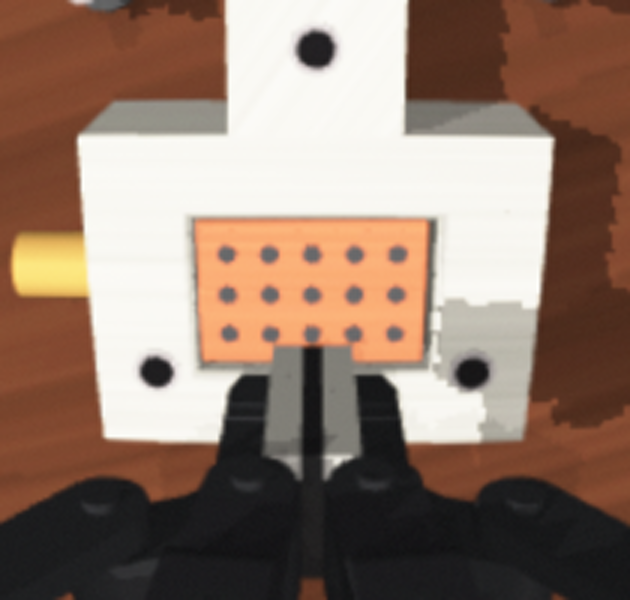

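The insert has dropped into the pocket and looks seated, with an even rim around it. Now I'll press it.

Emit:
servo_tool --pt "0 0 0 0 0 -15 0" --pt "0 0 0 0 0 -30 0" --pt "0 0 0 0 0 -37 0" --pt "0 0 0 0 0 -40 0" --pt "0 0 0 0 0 -42 0" --pt "0 0 0 0 0 -43 0" --pt "0 0 0 0 0 -44 0" --pt "0 0 0 0 0 -44 0"

```text
clock: 9.3
tool_pos: [0.5808, -0.0262, 0.0367]
eef_rot: [-3.141, -0.001, -0.291]
contact_force: [0.9, 0.7, -0.3]
finger_gap: 0.0001
```

Run:
```python
from h import *
im,c=load('w6'); px=lambda u,v:(int(round(220+u/3)),int(round(130+v/3)))
P=[]
for u,v in ((157,371),(473,371),(316,49)):
    a=dark(im,*px(u,v),r=8); P.append(at(c,*a,.036,True)[:2]*1000); print(a,P[-1])
P=np.array(P); M=np.array([[-18,36],[-18,-36],[55,0.]])
A=np.array([[m[0],-m[1],1,0] for m in M]+[[m[1],m[0],0,1] for m in M]); x,r,_,_=np.linalg.lstsq(A,np.r_[P[:,0],P[:,1]],rcond=None)
print('scale',np.hypot(x[0],x[1]),'yaw',np.degrees(np.arctan2(x[1],x[0])),'pocket',x[2:],r)
```

```text
(np.float64(271.68918918918916), np.float64(253.6216216216216)) [569.80039374  13.30866811]
(np.float64(376.9156626506024), np.float64(253.9156626506024)) [548.70012798 -56.22768873]
(np.float64(324.9047619047619), np.float64(146.0952380952381)) [629.74770037 -42.87477424]
scale 1.0092819147651055 yaw -16.89006464216712 pocket [576.63301914 -26.74078925] [0.00014157]
```

Emit:
servo_tool --pt "0 0 0 0 0 -1 0" --pt "0 0 0 0 0 -2 0" --pt "0 0 0 0 0 -3 0" --pt "0 0 0 0 0 -3 0"

```text
clock: 9.7
tool_pos: [0.581, -0.0263, 0.036]
eef_rot: [3.141, 0.0, -0.291]
contact_force: [-6.4, 1.0, 13.2]
finger_gap: 0.0
```

Contact comes at z = 36.0 mm with 13 N, so the insert is flush. I'll press a little more, then lift and travel to the cover.

Emit:
servo_tool --pt "0 0 0 0 0 -1.5 0" --pt "0 0 0 0 0 -2.5 0" --pt "0 0 0 0 0 -2.5 0" --pt "0 0 0 0 0 0 0"

```text
clock: 10.1
tool_pos: [0.5812, -0.0263, 0.0361]
eef_rot: [3.142, -0.001, -0.291]
contact_force: [0.1, 0.1, -0.8]
finger_gap: -0.0001
```

Emit:
servo_tool --pt "0 0 0 0 0 30 0" --pt "0 0 0 0 0 75 20" --pt "0 0 7 -5 40 110 50" --pt "0 0 14 -13 85 115 50" --pt "0 0 21 -21 130 115 50" --pt "0 0 28 -29 175 115 50" --pt "0 0 35 -37 220 115 50" --pt "0 0 42 -45 265 115 50" --pt "0 0 49 -52 305 115 50" --pt "0 0 51 -55 327 115 50"

```text
clock: 11.1
tool_pos: [0.5245, 0.3037, 0.1485]
eef_rot: [-3.141, -0.001, 0.605]
contact_force: [-0.2, -0.6, -0.6]
finger_gap: 0.0498
```

Emit:
servo_tool --pt "0 0 0 0 0 0 50" --pt "0 0 0 0 0 0 50"

```text
clock: 11.3
tool_pos: [0.5254, 0.3008, 0.1483]
eef_rot: [3.141, 0.0, 0.6]
contact_force: [0.7, 0.7, 0.1]
finger_gap: 0.0503
```

Run:
```python
from h import *
s=bot.sense(); print(s['clock'],s['tool_pos'],s['eef_rot'],s['contact_force'],s['finger_gap'])
im,c=snap('wrist','w7')
```

```text
11.3 [0.52536951 0.30084535 0.14825126] [3.14110091e+00 2.62663993e-04 5.99730219e-01] [0.7195823  0.71685383 0.12596346] 0.05027869099057499
```

View pics/w7.png

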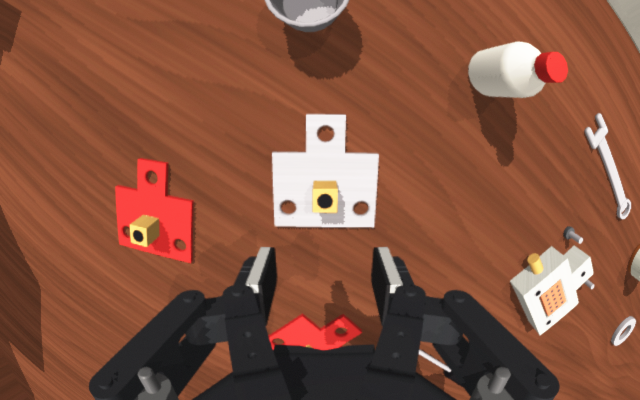

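The steel cover is at (325,195), nearly aligned with the tool. Its holes are at (325,133), (288,207) and (361,208), and the insert is visible seated in the block at right.

```bash
cat >> h.py <<'E'
def fit(P,M):
    A=np.array([[m[0],-m[1],1,0] for m in M]+[[m[1],m[0],0,1] for m in M]); x,r,_,_=np.linalg.lstsq(A,np.r_[P[:,0],P[:,1]],rcond=None)
    return 'scale',np.hypot(x[0],x[1]),'yaw',np.degrees(np.arctan2(x[1],x[0])),'c',x[2:],r
M=np.array([[-18,36],[-18,-36],[55,0.]])
def blob(im,u,v,r,test):
    y,x=np.nonzero(test(im[v-r:v+r+1,u-r:u+r+1].astype(int))); return u-r+x.mean(),v-r+y.mean(),len(x)
E
python3 - <<'E'
from h import *
im,c=load('w7'); P=[]
for u,v in ((288,207),(361,208),(325,133)):
    a=blob(im,u,v,11,lambda p:p[...,2]-p[...,0]>30); print(a); P.append(at(c,a[0],a[1],.003,True)[:2]*1000)
print(fit(np.array(P),M))
a=blob(im,325,201,10,lambda p:p.max(2)<80);print(a,at(c,a[0],a[1],.036,True))
E
```

```text
(np.float64(288.0807453416149), np.float64(206.95652173913044), 161)
(np.float64(360.3961038961039), np.float64(207.92857142857142), 154)
(np.float64(325.1857142857143), np.float64(133.43809523809523), 210)
('scale', np.float64(1.001246771453035), 'yaw', np.float64(33.63448311980607), 'c', array([521.08138397, 296.23169706]), array([0.02068727]))
(np.float64(324.61870503597123), np.float64(200.8705035971223), 139) [0.52101582 0.29617533 0.036     ]
```

Emit:
servo_tool --pt "0 0 -0.7 -4 -4.5 -10 50" --pt "0 0 -0.7 -4.3 -4.6 -35 50" --pt "0 0 -0.7 -4.3 -4.6 -60 50" --pt "0 0 -0.7 -4.3 -4.6 -85 50" --pt "0 0 -0.7 -4.3 -4.6 -110 50" --pt "0 0 -0.7 -4.3 -4.6 -128 50" --pt "0 0 -0.7 -4.3 -4.6 -138 50" --pt "0 0 -0.7 -4.3 -4.6 -138 50"

```text
clock: 12.15
tool_pos: [0.5198, 0.2946, 0.0081]
eef_rot: [-3.141, 0.004, 0.585]
contact_force: [-1.0, 0.4, -0.6]
finger_gap: 0.0499
```

Emit:
servo_tool --pt "0 0 0 0 0 0 40" --pt "0 0 0 0 0 0 30" --pt "0 0 0 0 0 0 24" --pt "0 0 0 0 0 0 18" --pt "0 0 0 0 0 0 18" --pt "0 0 0 0 0 0 18" --pt "0 0 0 0 0 0 18" --squeeze 80

```text
clock: 12.85
tool_pos: [0.5222, 0.2969, 0.012]
eef_rot: [3.141, -0.002, 0.587]
contact_force: [-1.3, -0.0, 6.2]
finger_gap: 0.0206
```

Emit:
servo_tool --pt "0 0 0 0 0 8 18" --pt "0 0 0 0 0 20 18" --pt "0 0 0 0 0 40 18" --pt "0 0 0 0 0 65 18" --pt "0 0 0 0 0 90 18" --pt "0 0 0 0 0 100 18" --pt "0 0 0 0 0 100 18"

```text
clock: 13.55
tool_pos: [0.5223, 0.2967, 0.1125]
eef_rot: [3.141, -0.004, 0.587]
contact_force: [0.0, 1.2, -3.6]
finger_gap: 0.0209
```

Emit:
servo_tool --pt "0 0 -4 4 -20 0 18" --pt "0 0 -10 10 -55 0 18" --pt "0 0 -16 17 -95 0 18" --pt "0 0 -22 24 -135 0 18" --pt "0 0 -28 31 -175 0 18" --pt "0 0 -34 38 -215 0 18" --pt "0 0 -40 45 -255 0 18" --pt "0 0 -46 51 -290 0 18" --pt "0 0 -50 55 -315 0 18" --pt "0 0 -50.5 55.5 -323 0 18"

```text
clock: 14.55
tool_pos: [0.5757, -0.0291, 0.1083]
eef_rot: [3.141, 0.003, -0.298]
contact_force: [-0.1, -0.0, -4.2]
finger_gap: 0.0206
```

Emit:
servo_tool --pt "0 0 0 0 0 0 18" --pt "0 0 0 0 0 0 18" --pt "0 0 0 0 0 0 18"

```text
clock: 14.85
tool_pos: [0.5762, -0.0255, 0.1097]
eef_rot: [-3.141, 0.001, -0.292]
contact_force: [-0.4, 0.2, -3.1]
finger_gap: 0.0208
```

Run:
```python
from h import *
s=bot.sense(); print(s['clock'],s['tool_pos'],s['eef_rot'],s['contact_force'],s['torque'],s['finger_gap'])
im,c=snap('wrist','w8')
cv2.imwrite('pics/w8x.png',im)
# predicted cover-hole pixels, underside at TCP-12
t=s['tool_pos']; y=s['eef_rot'][2]
for m in M:
    p=t[:2]+np.array([np.cos(y)*m[0]-np.sin(y)*m[1],np.sin(y)*m[0]+np.cos(y)*m[1]])/1000
    q=proj(c,[*p,t[2]-.009],True).astype(int); print(q)
    if 12<q[0]<628 and 12<q[1]<388: print(im[q[1]-20:q[1]+21:4,q[0]-20:q[0]+21:4].astype(int).sum(2)//3)
```

```text
14.85 [ 0.57615047 -0.02550991  0.10966214] [-3.14137951e+00  1.27463458e-03 -2.92423389e-01] [-0.37299596  0.21819896 -3.11088748] [0.00106822 0.0136708  0.01223172] 0.020750366952793305
[260 276]
[[235 235 236 236 237 236 237 237 238 222  32]
 [237 238 238 238 238 238 238 238 237  35  29]
 [237 237 236 237 237 236 237 237 233  43  43]
 [231 232 232 221 149 124 161 229 177  44  42]
 [228 228 185  95  92  93  93  95  35  29  29]
 [231 231 142  95  98  98  99  97  30  28  27]
 [233 232 151  96 100  99  94  73  25  26  25]
 [230 231 174 101  90  89  71  32  29  30  30]
 [218 231 230 165 113  92  30  29  32  30  32]
 [ 30 234 227 226 199  91  28  29  41  51  34]
 [ 30 102  53  24  24  28  29  31  30  29  30]]
[383 276]
[[ 24  26 142 175 176 176 175 175 175 176 176]
 [ 26  25  24 173 176 176 176 175 175 176 175]
 [ 37  31  31 157 174 174 175 174 175 176 175]
 [ 65  32  33  86 162 125  96  98 149 167 170]
 [114  25  26  26  77  75  77  78  77 125 168]
 [125  23  24  25  71  75  75  77  81 101 147]
 [137  27  23  26  51  80  81  84  86  99 145]
 [ 29  28  31  30  27  63  74  88  89 118 152]
 [ 31  37  31  31  27  30  84  98 114 147 152]
 [ 30  36  53  39  29  25  48 118 150 151 153]
 [ 29  30  30  29  26  25  26  25  25  37  61]]
[321 151]
[[239 239 239 239 239 239 238 239 239 238 238]
 [240 240 241 240 234 210 205 231 240 240 240]
 [237 237 237 197 250 155  68 234 237 233 236]
 [234 234 184 251 251 250 250 251 250 239 234]
 [235 232 240 251 250 250 251 250 251 251 230]
 [234 225 251 250 250 250 251 251 250 250 223]
 [237 229 227 244 246 246 246 245 245 245 230]
 [234 232 150 245 246 245 245 245 245 227 233]
 [232 232 205 158 242 243 243 243 223 224 233]
 [238 237 237 220 175 134 146 186 231 237 238]
 [237 237 236 237 236 234 233 237 237 237 238]]
```

Emit:
servo_tool --pt "0 0 0 0.5 0 -8 18" --pt "0 0 0 1 -0.2 -18 18" --pt "0 0 0 1.5 -0.3 -28 18" --pt "0 0 0 1.8 -0.3 -36 18" --pt "0 0 0 1.8 -0.3 -40 18" --pt "0 0 0 1.8 -0.3 -40 18" --pt "0 0 0 1.8 -0.3 -40 18"

```text
clock: 15.6
tool_pos: [0.5787, -0.0272, 0.0704]
eef_rot: [-3.142, -0.0, -0.294]
contact_force: [1.3, -0.5, -3.5]
finger_gap: 0.0208
```

Run:
```python
from h import *
s=bot.sense(); print(s['clock'],s['tool_pos'],s['eef_rot'],s['contact_force'],s['finger_gap'])
im,c=snap('wrist','w9'); im2,c2=snap('side','s9'); im3,c3=snap('scene','c9')
o=np.zeros((600,800,3),np.uint8)
o[:400,:600]=cv2.resize(im[125:325,175:475],(600,400),interpolation=cv2.INTER_CUBIC)
o[0:200,600:]=cv2.resize(im[125:175,300:350],(200,200),interpolation=cv2.INTER_CUBIC)
b=im2[170:250,300:400]; o[400:,:250]=cv2.resize(b,(250,200),interpolation=cv2.INTER_CUBIC)
p=proj(c3,[.577,-.027,.06]).astype(int)
o[400:,260:560]=cv2.resize(im3[p[1]-30:p[1]+30,p[0]-45:p[0]+45],(300,200),interpolation=cv2.INTER_CUBIC)
cv2.imwrite('pics/m9.png',o)
```

```text
15.6 [ 0.57865014 -0.02715276  0.07039987] [-3.14158921e+00 -2.17887493e-04 -2.94334351e-01] [ 1.33479852 -0.48366774 -3.45004046] 0.020845965138129703
```

View pics/m9.png

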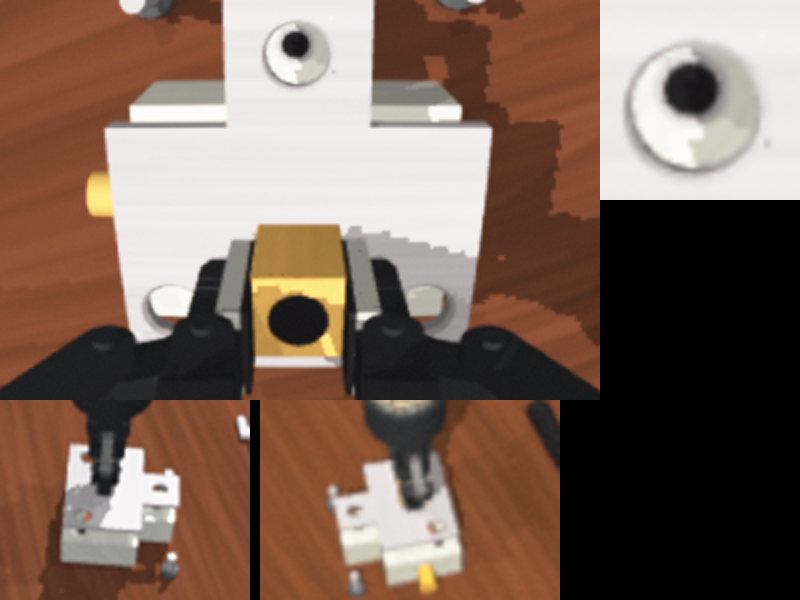

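The hole-2 crop shows the black threaded hole at (691,89) whole inside the cover's hole at (694,106). The cover's front corners are at (107,127) and (491,127), the block's at (130,106) and (461,106), and the tongues are aligned. Now the offset.

Run:
```python
from h import *
im,c=load('w9'); yaw=np.radians(-16.87); E=np.array([[np.cos(yaw),np.sin(yaw)],[-np.sin(yaw),np.cos(yaw)]]); t=np.array([578.65,-27.15])
q=lambda u,v,z:np.round(E@(at(c,u,v,z/1000,True)[:2]*1000-t),2)
a=dark(im,323,147,r=6); print('block hole2',a,q(*a,36))
g=cv2.cvtColor(im,cv2.COLOR_BGR2GRAY)[120:185,290:360]
e=cv2.HoughCircles(cv2.GaussianBlur(cv2.resize(g,None,fx=4,fy=4,interpolation=cv2.INTER_CUBIC),(5,5),1),cv2.HOUGH_GRADIENT,1,100,param1=60,param2=20,minRadius=50,maxRadius=80); print(e)
cc=e[0,0]; u,v=290+cc[0]/4-.375,120+cc[1]/4-.375
for z in (62,64.4,67): print('cover hole2',z,q(u,v,z),'r',np.linalg.norm(q(u+cc[2]/4,v,z)-q(u,v,z)))
px=lambda u,v:(175+u/2-.25,125+v/2-.25)
for z in (62,64.4,67): print('cover front',z,q(*px(107,126),z),q(*px(491,126),z), 'tongue',q(*px(224,60),z),q(*px(373,60),z))
print('block front',q(*px(130,106),36),q(*px(461,106),36))
```

```text
block hole2 (np.float64(322.6511627906977), np.float64(146.85271317829458)) [53.55 -0.44]
[[[135.5 122.5  63.2]]]
cover hole2 62 [55.71 -0.94] r 7.840025510162578
cover hole2 64.4 [56.09 -0.94] r 7.720025906692284
cover hole2 67 [56.51 -0.95] r 7.580006596303198
cover front 62 [36.54 49.35] [ 36.54 -52.06] tongue [53.54 17.42] [ 53.54 -19.81]
cover front 64.4 [37.23 48.55] [ 37.22 -51.26] tongue [53.96 17.13] [ 53.96 -19.51]
cover front 67 [37.97 47.69] [ 37.96 -50.38] tongue [54.41 16.81] [ 54.41 -19.19]
block front [35.38 49.97] [ 35.35 -50.55]
```

Cover top height checks out (99.8 mm wide at z = 64.4, so the underside is at 58.4). The cover is about 2.2 mm too far along +x and 0.75 mm along -y in block axes. I'll correct and lower to a 15 mm gap.

Emit:
servo_tool --pt "0 0 0 -1 0.7 0 18" --pt "0 0 0 -1.9 1.4 -2 18" --pt "0 0 0 -1.9 1.4 -4 18" --pt "0 0 0 -1.9 1.4 -6 18" --pt "0 0 0 -1.9 1.4 -7.4 18" --pt "0 0 0 -1.9 1.4 -7.4 18" --pt "0 0 0 -1.9 1.4 -7.4 18" --pt "0 0 0 -1.9 1.4 -7.4 18" --pt "0 0 0 -1.9 1.4 -7.4 18"

```text
clock: 16.65
tool_pos: [0.5767, -0.0257, 0.063]
eef_rot: [-3.142, -0.0, -0.294]
contact_force: [0.1, -0.5, -3.5]
finger_gap: 0.0202
```

Run:
```python
from h import *
s=bot.sense(); print(s['clock'],s['tool_pos'],s['eef_rot'],s['contact_force'],s['finger_gap'],np.abs(s['dq']).max())
im,c=snap('wrist','w10'); t=s['tool_pos'][:2]*1000; yaw=np.radians(-16.87); E=np.array([[np.cos(yaw),np.sin(yaw)],[-np.sin(yaw),np.cos(yaw)]])
zt=s['tool_pos'][2]*1000-6
q=lambda u,v,z:np.round(E@(at(c,u,v,z/1000,True)[:2]*1000-t),2)
a=dark(im,323,149,r=11); print('block hole2',a,q(*a,36))
g=cv2.cvtColor(im,cv2.COLOR_BGR2GRAY)[120:185,290:360]
e=cv2.HoughCircles(cv2.GaussianBlur(cv2.resize(g,None,fx=4,fy=4,interpolation=cv2.INTER_CUBIC),(5,5),1),cv2.HOUGH_GRADIENT,1,100,param1=60,param2=20,minRadius=50,maxRadius=80); print(e)
cc=e[0,0]; u,v=290+cc[0]/4-.375,120+cc[1]/4-.375
print('cover hole2',q(u,v,zt),'r',np.linalg.norm(q(u+cc[2]/4,v,zt)-q(u,v,zt)))
# independent: scene & side cameras, dark discs near the predicted hole positions
for n in ('scene','side'):
    i2,c2=snap(n,n+'10'); p0=t+E.T@np.array([-1.45,-.44])
    for m in M:
        w=(p0+E.T@m)/1000; k=proj(c2,[*w,.036]); r=np.round(k).astype(int)
        w2=i2[r[1]-7:r[1]+8,r[0]-7:r[0]+8].max(2); print(n,m,np.round(k,1),'cover top pred',np.round(proj(c2,[*w,.057]),1)); print(w2) if m[0]>0 else 0
```

```text
16.65 [ 0.57668496 -0.02570746  0.06302475] [-3.14153713e+00 -1.98865922e-04 -2.94372410e-01] [ 0.12161293 -0.51147263 -3.52247466] 0.020171704294454508 0.0028025027687431456
block hole2 (np.float64(323.54140127388536), np.float64(144.72611464968153)) [55.85 -0.95]
[[[135.5 122.5  63.2]]]
cover hole2 [56.09 -0.93] r 7.720025906692284
scene [-18.  36.] [323.4 202.2] cover top pred [323.2 198.7]
scene [-18. -36.] [318.8 184.5] cover top pred [318.6 180.8]
scene [55.  0.] [299.2 197.4] cover top pred [298.8 193.9]
[[161 157 185 199 200 210 218 223 229 231 234 235 233 233 232]
 [200 217 226 231 230 230 231 232 234 233 233 235 234 234 232]
 [204 230 235 234 229 221 221 227 231 232 232 234 234 232 232]
 [194 228 234 231 209 195 220 228 221 229 232 234 235 232 232]
 [217 232 234 225 189 183 229 236 222 229 232 233 233 233 232]
 [215 231 234 228 195 184 211 223 225 232 232 233 234 233 232]
 [203 229 234 234 224 212 202 208 227 233 233 232 233 234 231]
 [200 225 233 236 234 229 225 224 231 232 231 228 228 232 232]
 [178 226 234 234 234 232 230 226 222 221 211 210 217 229 232]
 [155 221 224 22
[... 786 characters left out ...]
8 249]
 [246 246 246 245 246 246 247 248 250 250 250 245 248 248 249]
 [247 247 246 246 246 247 247 247 248 248 248 248 249 248 249]
 [247 247 247 246 247 248 248 248 247 247 246 248 249 249 249]
 [247 242 235 231 234 238 239 239 242 243 243 246 249 250 249]
 [248 225 179 165 171 186 190 188 200 208 207 214 230 233 233]
 [248 215 167 176 221 226 222 182 154 148 149 150 159 186 193]
 [248 214 182 231 253 253 253 242 200 172 168 168 185 241 249]
 [248 214 189 247 253 252 252 253 241 199 179 178 207 255 255]
 [249 212 179 233 246 247 247 250 244 205 178 179 208 255 255]
 [249 208 163 172 201 208 211 221 194 172 168 171 191 243 254]
 [249 207 161 158 162 161 162 163 158 158 160 160 160 172 189]]
```

Offset is now 0.2 mm and the underside about 51 mm (15 mm gap). One last check that it's level: plate widths along x, and the holes 0/1 rims.

Run:
```python
from h import *
im,c=load('w10'); s=bot.sense(); t=s['tool_pos'][:2]*1000; yaw=np.radians(-16.87); E=np.array([[np.cos(yaw),np.sin(yaw)],[-np.sin(yaw),np.cos(yaw)]])
sat=im[...,2].astype(int)-im[...,0]
def edge(r,u0,u1):  # subpixel wood->plate crossing (R-B = 40)
    p=sat[r,min(u0,u1):max(u0,u1)+1].astype(float)-40; k=np.nonzero(np.diff(np.sign(p)))[0]
    if len(k)==0: return None
    k=k[-1] if u0<u1 else k[0]; return min(u0,u1)+k+p[k]/(p[k]-p[k+1])
for rows,L,R,W in ((range(126,160,6),(270,300),(380,350),36),(range(200,262,8),(205,255),(445,400),100)):
    for r in rows:
        a,b=edge(r,*L),edge(r,*R)
        if a is None or b is None: continue
        o=[]
        for z in (.051,.057,.063):
            A=E@(at(c,a,r,z,True)[:2]*1000-t); B=E@(at(c,b,r,z,True)[:2]*1000-t); o.append(A[1]-B[1])
        print(W,r,'x',round(A[0]),np.round((a,b),1),'z for nominal width',round(float(np.interp(-W*1.005,[-x for x in o],[51,57,63])),1),np.round(o,2),'mid y',round((A[1]+B[1])/2,2))
```

```text
36 126 x 69 [285.4 362. ] z for nominal width 60.5 [38.52 37.04 35.55] mid y -1.0
36 132 x 66 [285.3 362.3] z for nominal width 61.6 [38.82 37.32 35.83] mid y -1.06
36 138 x 63 [286.1 361.8] z for nominal width 59.8 [38.35 36.88 35.4 ] mid y -1.13
36 144 x 60 [286.3 361.6] z for nominal width 59.3 [38.22 36.75 35.28] mid y -1.13
36 150 x 57 [286.6 361.4] z for nominal width 59.0 [38.14 36.67 35.2 ] mid y -1.15
36 156 x 54 [286.6 361.1] z for nominal width 58.9 [38.12 36.65 35.19] mid y -1.09
100 200 x 33 [227.9 419.9] z for nominal width 57.9 [105.19 101.14  97.09] mid y -1.13
100 208 x 28 [228.9 419.4] z for nominal width 58.0 [105.24 101.19  97.14] mid y -1.27
100 216 x 24 [229.8 418.7] z for nominal width 58.2 [105.33 101.28  97.23] mid y -1.33
100 224 x 19 [230.8 417.6] z for nominal width 57.9 [105.15 101.1   97.05] mid y -1.3
100 232 x 15 [231.8 416.7] z for nominal width 57.8 [105.1  101.06  97.01] mid y -1.32
100 240 x 10 [232.4 416. ] z for nominal width 58.5 [105.55 101.48  97.42] mid y -1.29
100 248 x 5 [233.4 415. ] z for nominal width 58.5 [105.56 101.49  97.43] mid y -1.31
100 256 x 1 [234.5 413.5] z for nominal width 58.1 [105.29 101.24  97.19] mid y -1.19
```

Level (z 58 ± 0.4 along the main part, no trend), straight and on target, so I'll hand it in.

```bash
python3 -c "
from cell import finish_job; print(finish_job())"
```

```text
the job is handed in; nothing more can be done
None
```

The copper insert is pressed flush in the block's pocket. The steel cover is held by its stub about 15 mm above the block, tongue over tongue. I handed the job in at about 17 s on the robot's clock.

- **Insert:** I lowered it into the pocket without resistance, released it, and pressed it with closed fingers. The fingers met it at z = 36.0 mm, level with the block's top; the press read 13 N and I then pushed a little further.
- **Cover position:** At hover, cover hole 2 is within about 0.3 mm of the block's hole 2. The cover's underside is at roughly 51 to 52 mm, a gap of 15 to 16 mm. Its direction agrees with the block to about 0.3°.
- **Level:** The height from the plate's width is constant along the main part (58 ± 0.4 mm). The tongue's width read 1 to 3 mm higher. I put that down to edge-detection error, because the gripper reads vertical.
- **Less certain:** From the wrist camera, hole 2's thread was seen whole through the cover, before the final 2 mm correction. I could not see holes 0 and 1 whole because the camera looks at them obliquely, so their alignment follows from the measured position and direction.
- **Disagreement:** The pick-time estimate of where the stub sat in the grip was about 2 mm off the view at hover. I trusted the hover view and corrected to it.
- **Other things on the bench:** I didn't touch anything else on the bench.

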